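# Seat the left-hand bracket on the dowel of the checking fixture

### The job

Two mirror-image steel brackets lie on the bench: take the left-hand one (with its lug end towards you and its base on the bench, the lug stands along its left edge) and lay it between the rails of the checking fixture, under the indicator arm, nose towards the column and lug at the open end. Nudge it gently along the rails until its hole drops over the fixed dowel and it lies flat on the plate, then let go; never force it against the fixture. Leave the right-hand bracket, the ring gauge, the micrometer and the square where they are.

Things in the scene. Friction and masses are not known exactly. Their poses are not given: they have to be found in the camera images.
- bracket_left: Left-hand bracket, plain steel, 0.2 to 0.4 kg, loose on the bench. Base leaf 140 x 60 x 8 mm (x, y, z) with one round hole 18 mm across through it, and an upright lug along the left (+y) edge at the rear (-x) end. Origin: centre of the base leaf's underside; +x from the lug end to the nose, z up. Gripped by the lug, or pushed on the lug's rear end face (x = -70 mm).
- bracket_left_lug (a point): Centre of the left-hand bracket's lug, a flat upright 60 x 10 x 40 mm: in the bracket's frame it fills x -70 to -10, y +20 to +30, z 8 to 48 mm (it stands on the base leaf). This point is at (-40, +25, +28) mm.
- bracket_left_hole (a point): Centre of the left-hand bracket's hole, at its underside: 22 mm ahead (+x) of the bracket's origin, 8 mm to its right (-y), 48 mm behind the nose.
- bracket_right: Right-hand bracket: mirror image of the left-hand one (lug along its right, -y, edge; hole 8 mm to the left). Same material, size and about the same weight. Not wanted; it would not go over the dowel. Origin: centre of the base leaf's underside.
- fixture: Checking fixture, fixed to the bench: aluminium plate 275 x 110 x 15 mm (x -115 to +160, y -55 to +55 mm), origin at its underside, +x along the rails towards the column (away from the robot and to its left), z up, plate top at z = 15 mm; two low rails along x, a dowel between them, and an arm overhead. The bracket goes in with its +x along the fixture's +x.
- rail_front (a point): Open front end of the channel between the two steel rails, on the centre line (y = 0) at plate-top height, x = -110 mm in the fixture. The rails run to x = +90 mm; they are 64 mm apart inside (2 mm play each side of a bracket), 9 mm wide, with rounded tops 10 mm above the plate top.
- dowel_slot (a point): Middle of the dowel's slot, at plate-top height, x = +56, y = -8 mm in the fixture (in line with the hole of a left-hand bracket between the rails). The fixed dowel, 12 mm across, bevelled top, 10 mm high above the plate top, is clamped anywhere from 14 mm before to 14 mm beyond this point along x; where is not measured: feel for it, or look.
- on_dowel (a point): Underside of a bracket laid across the dowel: 10 mm above point dowel_slot. Its nose must reach beyond the dowel; it rests nose-up (about 0.1 rad), rear end on the plate. Pushed along +x it slides with 1 to 6 N and drops flat when the hole meets the dowel, which then blocks it. It also drops freely when let go with the hole over the dowel.
- overhang_front (a point): Front end of the indicator arm's underside: x = -70 mm in the fixture, 150 mm above the plate top. The arm, 44 mm wide and 22 mm thick, runs back to a column at x = +138 mm, so a tool pointing down cannot stand over the lug of a bracket on the dowel: come from the open end, tilted 30 to 45 degrees, wrist away from the column. A dial hangs on its +y side at x = +60 mm.
- ring_gauge: Bystander: steel ring gauge 45 mm across, 16 mm high, left of the fixture. Origin: centre of its underside.
- micrometer: Bystander: outside micrometer 115 mm long, lying right of the brackets. Origin: centre of its underside.
- engineer_square: Bystander: steel try square 75 x 121 x 14 mm, lying flat far left. Origin: centre of its underside.

How it is judged (in metres and radians):
At the end, for the whole second after the job is handed in: The left-hand bracket rests flat on the plate with the dowel in its hole (hole within 7 mm of the dowel line, 34 to 79 mm ahead of the fixture origin; underside within 3 mm of the plate; tilt under 0.03, yaw under 0.09 rad); the right-hand bracket is within 30 mm of where it lay (x of bracket_left_hole in the frame of fixture between 0.034 and 0.079 m and y of bracket_left_hole in the frame of fixture between -0.015 and -0.001 m and z of bracket_left_hole in the frame of fixture below 0.018 m and angle between bracket_left's own z axis and vertical below 0.03 rad and angle between the x axis of bracket_left and the x axis of fixture, either way round below 0.09 rad and linear speed of bracket_left below 0.02 m/s and distance of bracket_right from where it was at the start of the episode below 0.03 m); the robot touches nothing.
It fails at once if the left-hand bracket is forced against the fixture (more than 40 N) (contact force between bracket_left and fixture above 40 N).
It fails at once if the tool is forced against the fixture (more than 40 N) (contact force between any of the arm, the fingers and fixture above 40 N).
It fails at once if the right-hand bracket is disturbed (distance of bracket_right from where it was at the start of the episode above 0.03 m).
It fails at once if the ring gauge, the micrometer or the square is disturbed (30 mm) (distance of any of ring_gauge, micrometer, engineer_square from where it was at the start of the episode above 0.03 m).
It also fails if it takes over 48 s, if anything falls off the work surface, if the arm or the gripper's body presses on something with over 40 N, if the wrist force passes 120 N, or if a joint passes its speed limit or range.

### The arm

A 6-joint arm with a two-finger parallel gripper is mounted at the origin on a cart in front of the work surface, level with it; the furniture and walls round the work are solid. World frame = base frame: x ahead of the robot, y to its left, z up, the work surface at z = 0. Lengths are in mm, angles in rad, forces in N, time in s.
With the tool pointing down it reaches from about 350 to 975 mm from the base axis. Payload 7.1 kg.
Tool frame: the origin (TCP) lies between the finger pads, 19 mm behind the fingertips; this is the grasp point; z points along the fingers, y is the line along which they close (so a half turn about z gives the same grasp; the last joint's range is limited). The gripper opens to 88 mm and grips with 3 to 60 N. Pads are 20 mm wide; open, the fingers measure 115 mm over their backs; the gripper's body (75 mm by 178 mm) begins 61 mm behind the grasp point.
Start: joints at [-1.12, 0.423, 1.63, -0, 1.089, -0.019], TCP at [282.956, -557.262, 241.375] pointing down, gripper open.
Joint ranges: [-3, 3], [-0.9, 2.11], [0.09, 2.58], [-1.31, 4.45], [0.11, 2.69], [-2.54, 2.54]. Speed limits (rad/s): [2.39, 2.39, 3.01, 3.14, 3.14, 3.14].

### API

Orientations are given as a rotation vector (axis times angle).
In Python, from workcell import get_obs, optics, close_job, spotter gives the robot as it stands. The module is installed in compiled form; this text tells all that it offers.
- The arm moves only by the tool move_arm, never from a script. Its argument "rows" is a list of rows, each a list of 5 numbers: the shift along the tool's x, y, z in cm, then the turn about the tool's z in degrees, then the opening in per cent of the stroke, from 0 (shut) to 100 (fully open). A call has 1 to 10 rows; each row shifts and turns the commanded pose from where the row before left it, along the tool's axes as they then stand; what a row does not reach is not made up. A row lasts 1/8 s, in which the tool goes at most 62.5 mm and 10.7 degrees, less where a joint would pass 70% of its speed; a pose out of reach is approached as far as the arm can. A call with a gripper value outside its range is refused whole. The fingers move at their own pace and stop on an object; the grip force is fixed at half the most. Time passes only in rows, so rows that do not move let the fingers close. It gives the time, the measured TCP pose, the force, the opening and the grip force at its end, in the units of the state.
- get_obs(): the state, without advancing time (a new reading comes with each control period).
- optics.get_image(name): name is "scene" or "top" or "wrist"; returns the picture (480x640x3 uint8, blue, green, red); there is no depth.
- optics.calibration(name): a dict with "camera_matrix" (3x3 intrinsics, pixels), "xyz" and "orientation" of the camera in the world. Camera axes: x right, y down, z forward; pixel columns grow to the right and rows downward; lengths in mm; the calibration is good to about 2 mm. A picture is of the moment at which its call begins: read the wrist's pose just before it. calibration takes no time and is no camera call; for the wrist camera it gives the pose at the moment of the call.
- close_job(): hands the job in; it is judged then, once.
Trained networks look in the newest picture that a camera, given by its name, has taken for a name from the list of things; names that differ only in an ending like _2 or _b are one class to them, and where a whole thing is asked for, a point or a joint stands for the part that bears it (a point fixed in the world has none). Each returns a list of dicts, best first, with "conf" (0 to 1); they miss things now and then, are a little off and sometimes report something else, mostly with a low value. They report only what shows in the picture. A call takes as long as a camera call.
- spotter.find_in(camera, label): "point" ([column, row] in pixels, amid what is visible of it).
- spotter.regions_of(camera, label): "region" (480x640 bool, what is visible of it) and "point" ([column, row] in pixels, amid what is visible of it).
The state is a dict: "t": time; "qpos": joint angles; "qvel": joint speeds; "joint_torque": joint torques, N m; "ee_pos": TCP position; "orientation": TCP orientation; "ft_force": force on the tool from outside, world axes, zero at the start; "moment": the same for the moment, N m; "width": finger opening in mm; "grasp_force": force on a finger pad.
Only numpy, scipy, OpenCV 4.12 (cv2) and the standard library are available. Lean on these libraries where they do the work, as an engineer would, in place of code of your own. Each camera call takes 0.05 s, during which the arm holds its last target. There are 200 camera calls.

## Working session

There is one attempt and no reset: what is moved stays moved. The work goes in short steps, Python scripts to look and compute and a tool call to move; the robot and the scene stay as the last step left them, time stands still between calls to the robot, and variables do not carry over. Pictures are saved under pics/ and viewed, at most 10 in all, crops included, and the job is handed in when it is done.

Besides the shell and the picture viewer there is one more tool, called after "Emit:" as name([rows], argument=value, ...), one row to a line, values as JSON. move_arm: Moves the arm, as the interface text tells. Its arguments: {"type":"object","properties":{"rows":{"type":"array","items":{"type":"array","items":{"type":"number"}}}},"required":["rows"]}

```bash
mkdir -p pics; cat > h.py <<'E'
import numpy as np, cv2
from scipy.spatial.transform import Rotation as R
from workcell import get_obs, optics, close_job, spotter
def cal(n):
    c=optics.calibration(n); K=np.array(c["camera_matrix"]); p=np.array(c["xyz"]); o=np.array(c["orientation"])
    M=R.from_rotvec(o).as_matrix() if o.size==3 else o
    return K,p,M
def ray(n,uv,z,c=None):
    K,p,M=c or cal(n); d=M@np.linalg.inv(K)@np.array([uv[0],uv[1],1.]); return p+d*(z-p[2])/d[2]
def proj(P,c):
    K,p,M=c; q=(np.atleast_2d(P)-p)@M@K.T; return q[:,:2]/q[:,2:]
E
python3 - <<'E'
from h import *
for n in("top","scene"):
    cv2.imwrite(f"pics/{n}0.png",optics.get_image(n)); print(n,cal(n))
    for l in("bracket_left","bracket_left_lug","bracket_left_hole","bracket_right","rail_front","dowel_slot","overhang_front"):
        print(l,[(np.round(d["point"]),round(d["conf"],2),np.round(ray(n,d["point"],8))) for d in spotter.find_in(n,l)[:2]])
print(get_obs())
E
```

```text
top (array([[447.01955093,   0.        , 315.36223785],
       [  0.        , 447.01955093, 231.75138544],
       [  0.        ,   0.        ,   1.        ]]), array([-149.47358157,  -58.00031075, 1187.80667485]), array([[-0.03056096, -0.84925911,  0.52709107],
       [-0.99940489,  0.03440258, -0.00251583],
       [-0.0159967 , -0.52685428, -0.84980508]]))
bracket_left [(array([394., 268.]), 0.85, array([ 449., -290.,    8.])), (array([263., 228.]), 0.23, array([603., 102.,   8.]))]
bracket_left_lug [(array([395., 268.]), 0.95, array([ 447., -293.,    8.]))]
bracket_left_hole [(array([267., 228.]), 0.69, array([602.,  89.,   8.])), (array([395., 267.]), 0.68, array([ 450., -292.,    8.]))]
bracket_right [(array([411., 237.]), 0.56, array([ 550., -354.,    8.]))]
rail_front [(array([264., 229.]), 0.77, array([599.,  98.,   8.])), (array([397., 268.]), 0.34, array([ 447., -298.,    8.]))]
dowel_slot [(array([266., 230.]), 0.88, array([597.,  92.,   8.]))]
overhang_front [(array([264., 227.]), 0.59, array([605.,  98.,   8.]))]
scene (array([[529.12999333,   0.        , 317.26102047],
 
[... 676 characters left out ...]
,   8.]))]
overhang_front []
{'t': 0.8, 'qpos': array([-1.11998580e+00,  4.23076894e-01,  1.62986845e+00,  2.17175956e-05,
        1.08860154e+00, -1.90254949e-02]), 'qvel': array([ 0.00062486, -0.00108719, -0.00165009, -0.00084442, -0.00035709,
       -0.00041005]), 'joint_torque': array([-1.58276416e-03, -5.44515181e+01, -2.74037111e+01,  6.42525824e-02,
        1.65980106e-02, -2.07439075e-05]), 'ee_pos': array([ 282.97786913, -557.2729304 ,  241.4019221 ]), 'orientation': array([3.05526808e+00, 7.31222482e-01, 4.49250085e-05]), 'ft_force': array([-0.3465975 ,  0.46127486, -0.43964657]), 'moment': array([0.0343542 , 0.01832212, 0.01613903]), 'grasp_force': 0.0, 'width': 87.53768077278488}
```

View pics/top0.png

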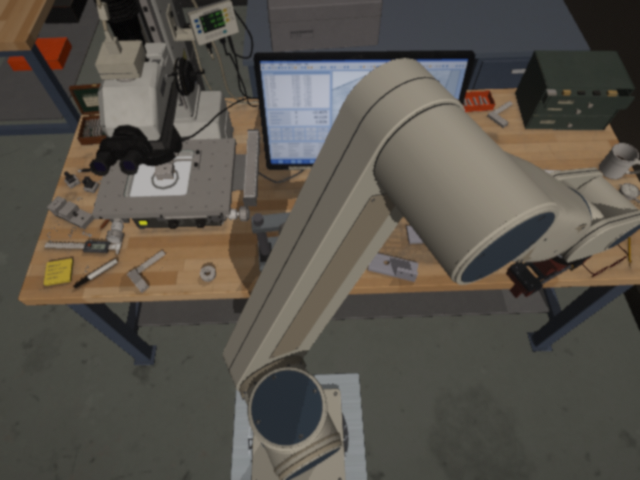

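View pics/scene0.png

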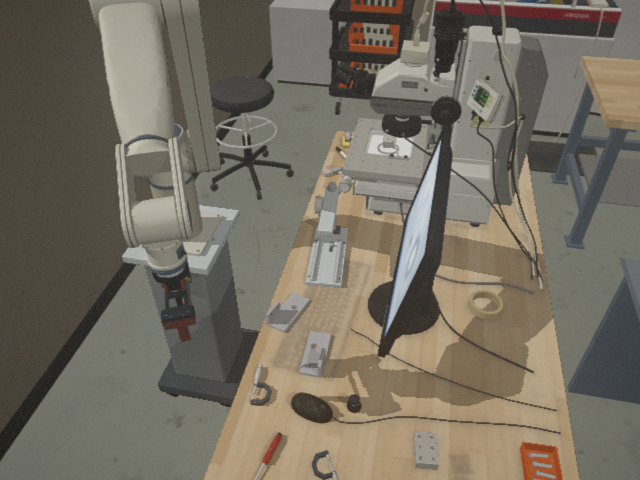

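The top view is mostly blocked by the arm. The scene view shows the fixture at about (328,250) with brackets at (288,312) and (316,353). I'll zoom in on those.

```bash
python3 - <<'E'
from h import *
im=cv2.imread("pics/scene0.png"); a=im[170:290,270:370]; b=im[280:400,250:350]
cv2.imwrite("pics/c1.png",np.hstack([cv2.resize(x,None,fx=4,fy=4,interpolation=cv2.INTER_CUBIC) for x in(a,b)]))
E
```

```text
(no output)
```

View pics/c1.png

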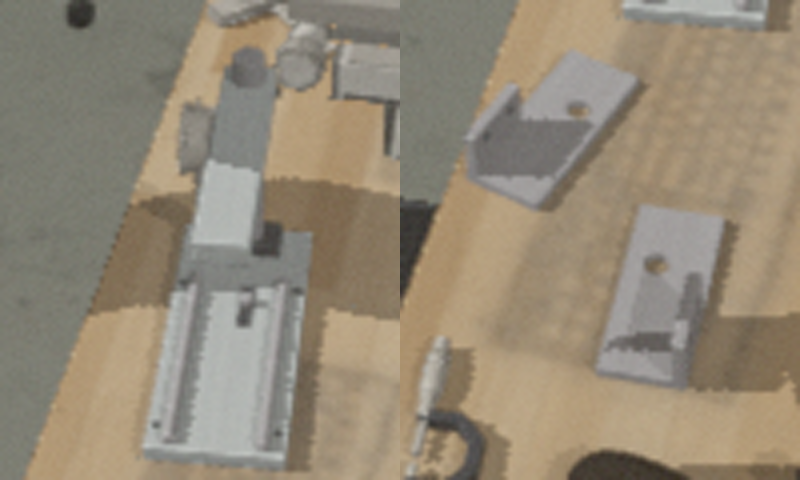

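In the scene crop, the upper bracket has its lug on the left edge at the rear, so it's the left-hand one; the lower one is the right-hand. The fixture's open end faces the viewer, and the dowel is near scene pixel (331,245).

```bash
python3 - <<'E'
from h import *
c=cal("scene")
def fit(model,obs):
    from scipy.optimize import least_squares
    f=lambda s:(proj(np.c_[(model[:,:2]@np.array([[np.cos(s[2]),np.sin(s[2])],[-np.sin(s[2]),np.cos(s[2])]])+s[:2]),model[:,2]],c)-obs).ravel()
    best=min((least_squares(f,[x,y,t]) for x,y in[(500,-100)] for t in(0,1.57,3,-1.5)),key=lambda r:r.cost)
    return best.x,np.round(best.fun,1)
z=lambda a,ox,oy,sx:np.array([((u-sx)/4+ox,v/4+oy) for u,v in a])
b=z([(570,50),(638,75),(545,207),(470,178),(578,107),(466,137),(518,84)],250,280,400)
m=np.array([(70,30,8),(70,-30,8),(-70,-30,8),(-70,30,8),(22,-8,8),(-70,30,48),(-10,30,48)],float)
print("left",fit(m,b))
b=z([(640,205),(726,216),(686,385),(598,370),(657,264)],250,280,400)
m=np.array([(70,30,8),(70,-30,8),(-70,-30,8),(-70,30,8),(22,8,8)],float)
print("right",fit(m,b))
f=z([(145,455),(285,465),(312,233),(168,440),(265,447)],270,170,0)
m=np.array([(-115,55,15),(-115,-55,15),(160,-55,15),(-110,36,25),(-110,-36,25)],float)
s=fit(m,f);print("fix",s)
for x in(42,49,56,63,70):
    t=s[0][2];P=np.array([s[0][0]+x*np.cos(t)+8*np.sin(t),s[0][1]+x*np.sin(t)-8*np.cos(t),25]);print(x,(proj(P,c)[0]-[270,170])*4)
for l in("ring_gauge","micrometer","engineer_square"):
    print(l,[(round(d["conf"],2),np.round(ray("scene",d["point"],8))) for d in spotter.find_in("scene",l)[:1]])
E
```

```text
left (array([ 456.19157709, -288.01394902,    1.29953168]), array([-0.2, -0.2,  0.3,  0.2, -0.2, -0.1,  0.4, -0.4,  0.9,  0.4,  0.4,
        0.5, -1.6, -0.4]))
right (array([ 563.3378302 , -417.31589822,    1.58891953]), array([ 0.1, -0.1, -0.3,  0.3,  0.3, -0.1, -0.3,  0. ,  0.2, -0.1]))
fix (array([522.67452104, -53.84423027,   1.6721837 ]), array([-0.3, -0.5,  0.6, -0.3, -0.1,  0.4,  0.3,  0.3, -0.5,  0.2]))
42 [244.69508551 313.13645496]
49 [245.47670416 307.47718426]
56 [246.2535465  301.85249619]
63 [247.02565618 296.26207471]
70 [247.79307632 290.70560764]
ring_gauge []
micrometer [(0.68, array([ 445., -548.,    8.]))]
engineer_square [(0.63, array([440., 440.,   8.]))]
```

Emit:
move_arm([
  [4.62, -2.98, 0.8, 0, 100],
  [4.62, -2.98, 0.8, 0, 100],
  [4.62, -2.98, 0.8, 0, 100],
  [4.62, -2.98, 0.8, 0, 100],
  [4.62, -2.98, 0.8, 0, 100],
  [0, 0, 0, -9.5, 100],
  [0, 0, 0, -9.5, 100],
  [0, 0, 0, -9.5, 100],
  [0, 0, 0, -9.5, 100],
  [0, 0, 0, -9.5, 100],
])

```text
t: 2.2
ee_pos: [421.5, -319.8, 201.5]
orientation: [2.497, 1.907, 0.0]
ft_force: [0.7, 0.4, -0.9]
width: 88.0
grasp_force: 0.0
```

```bash
python3 - <<'E'
from h import *
o=get_obs();print(o["t"],o["ee_pos"],R.from_rotvec(o["orientation"]).as_matrix().round(3),o["qpos"].round(3))
c=cal("wrist");print(c)
cv2.imwrite("pics/w1.png",optics.get_image("wrist"))
for l in("bracket_left","bracket_left_lug","bracket_left_hole"):
    print(l,[(np.round(d["point"]),round(d["conf"],2)) for d in spotter.find_in("wrist",l)[:2]])
th=1.2995;Q=np.array([[np.cos(th),-np.sin(th)],[np.sin(th),np.cos(th)]])
for p in[(70,30,8),(70,-30,8),(-70,-30,8),(22,-8,8),(-70,30,48),(-10,30,48),(-10,20,48),(-70,20,48)]:
    P=np.r_[Q@p[:2]+[456.2,-288],p[2]];print(p,proj(P,c)[0].round())
E
```

```text
2.2 [ 421.54960871 -319.8433909   201.47099819] [[ 0.263  0.965  0.   ]
 [ 0.965 -0.263 -0.   ]
 [-0.     0.    -1.   ]] [-0.672  0.337  1.873  0.     0.931 -0.405]
(array([[408.23258441,   0.        , 323.19578577],
       [  0.        , 408.23258441, 245.71942312],
       [  0.        ,   0.        ,   1.        ]]), array([ 443.74208574, -242.20770912,  344.88236873]), array([[ 9.64710394e-01, -2.51836629e-01, -7.68906218e-02],
       [-2.63313203e-01, -9.22785677e-01, -2.81305442e-01],
       [-1.10550233e-04,  2.91624600e-01, -9.56532843e-01]]))
bracket_left [(array([346., 168.]), 0.56)]
bracket_left_lug [(array([348., 168.]), 0.62)]
bracket_left_hole [(array([347., 166.]), 0.69)]
(70, 30, 8) [316.  81.]
(70, -30, 8) [394.  82.]
(-70, -30, 8) [385. 255.]
(22, -8, 8) [363. 146.]
(-70, 30, 48) [315. 271.]
(-10, 30, 48) [315. 194.]
(-10, 20, 48) [329. 194.]
(-70, 20, 48) [328. 271.]
```

View pics/w1.png

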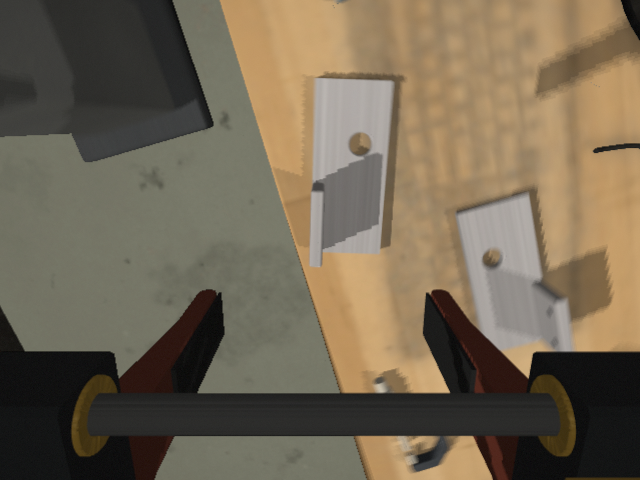

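The wrist view confirms the left-hand bracket: nose corners at (316,77) and (394,81), hole at (360,144), lug top from (318,184) to (316,266). I'll refine its pose from these.

```bash
cat >> h.py <<'E'
from scipy.optimize import least_squares
def fit(model,obs,c,s0):
    model=np.array(model,float)
    f=lambda s:(proj(np.c_[(model[:,:2]@np.array([[np.cos(s[2]),np.sin(s[2])],[-np.sin(s[2]),np.cos(s[2])]])+s[:2]),model[:,2]],c)-obs).ravel()
    r=least_squares(f,s0,loss="soft_l1",x_scale=[1,1,.01]); return r.x,np.round(r.fun,1)
E
python3 - <<'E'
from h import *
c=cal("wrist")
m=[(70,30,8),(70,-30,8),(-70,-30,8),(22,-8,8),(-70,30,48),(-10,30,48),(-10,20,48),(-70,20,48)]
s,r=fit(m,np.array([(316,77),(394,81),(381,253),(360,144),(310,266),(313,185),(324,185),(322,266)]),c,[456,-288,1.3]);print(s,r)
t=s[2];print("lug",s[0]-40*np.cos(t)-25*np.sin(t),s[1]-40*np.sin(t)+25*np.cos(t))
E
```

```text
[ 455.0500929  -284.99512841    1.25845877] [-0.  -0.8  0.1 -1.7 -1.  -0.2  1.5 -1.4 -0.6  0.1 -1.4  3.6  1.3  4.1
  0.3  0.5]
lug 418.96828864487406 -315.3777451803817
```

Emit:
move_arm([
  [0.4, 2.6, -3.3, 0, 100],
  [0.4, 2.6, -3.3, 0, 100],
  [0.3, 2.6, -3.3, 0, 100],
  [0, 0, 0, -8.5, 100],
  [0, 0, 0, -8.5, 100],
  [0, 0, 0, 0, 100],
])

```text
t: 3.15
ee_pos: [499.6, -330.1, 300.4]
orientation: [-2.198, -2.245, 0.0]
ft_force: [-0.3, 0.1, -0.7]
width: 87.5
grasp_force: 0.0
```

```bash
python3 - <<'E'
from h import *
o=get_obs();print(o["t"],o["ee_pos"],o["qpos"].round(3))
c=cal("wrist")
im=optics.get_image("wrist");cv2.imwrite("pics/w2.png",im[:, :])
s=[522.67,-53.84,1.672];t=s[2]
for x,y,z in[(-115,55,15),(-115,-55,15),(160,-55,15),(-110,32,25),(-110,-32,25),(90,-32,25),(56,-8,25),(-70,22,165),(-70,-22,165)]:
    P=np.array([s[0]+x*np.cos(t)-y*np.sin(t),s[1]+x*np.sin(t)+y*np.cos(t),z]);print((x,y,z),proj(P,c)[0].round())
E
```

```text
3.15 [ 499.55252654 -330.12860911  300.35252082] [-0.604  0.324  1.635  0.     1.183 -0.625]
(-115, 55, 15) [305.  37.]
(-115, -55, 15) [421.  27.]
(160, -55, 15) [ 417. -380.]
(-110, 32, 25) [329.  27.]
(-110, -32, 25) [398.  21.]
(90, -32, 25) [ 391. -266.]
(56, -8, 25) [ 363. -207.]
(-70, 22, 165) [ 344. -108.]
(-70, -22, 165) [ 422. -115.]
```

View pics/w2.png

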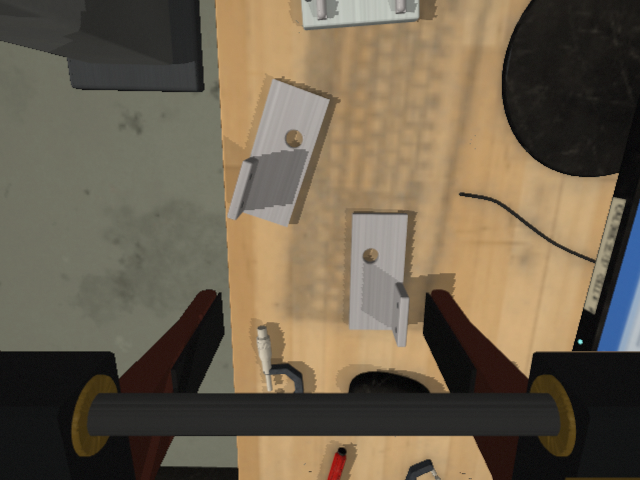

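The wrist view shows the fixture's front edge only at the top, (303,27) to (418,18). The camera looks backwards, so I need to move forward.

Emit:
move_arm([
  [5.0, 0.6, -2.0, 0, 100],
  [5.0, 0.7, -2.0, 0, 100],
  [5.0, 0.7, -2.0, 0, 100],
  [0, 0, 0, 0, 100],
])

```text
t: 3.7
ee_pos: [516.7, -177.4, 362.2]
orientation: [2.193, 2.246, 0.003]
ft_force: [-0.4, 0.2, 0.2]
width: 88.0
grasp_force: 0.0
```

```bash
python3 - <<'E'
from h import *
o=get_obs();print(o["t"],o["ee_pos"],o["qpos"].round(3))
c=cal("wrist")
im=optics.get_image("wrist");cv2.imwrite("pics/w3.png",cv2.resize(im[0:300,140:540],None,fx=2,fy=2,interpolation=cv2.INTER_CUBIC))
s=[522.67,-53.84,1.672];t=s[2]
for x,y,z in[(-115,55,15),(-115,-55,15),(160,-55,15),(-110,32,25),(-110,-32,25),(90,-32,25),(56,-8,25),(-70,22,187),(-70,-22,187)]:
    P=np.array([s[0]+x*np.cos(t)-y*np.sin(t),s[1]+x*np.sin(t)+y*np.cos(t),z]);print((x,y,z),((proj(P,c)[0]-[140,0])*2).round())
E
```

```text
3.7 [ 516.7347831  -177.36196714  362.23413014] [-3.530e-01  1.840e-01  1.677e+00  1.000e-03  1.278e+00 -3.770e-01]
(-115, 55, 15) [302. 374.]
(-115, -55, 15) [484. 360.]
(160, -55, 15) [ 465. -189.]
(-110, 32, 25) [338. 365.]
(-110, -32, 25) [447. 357.]
(90, -32, 25) [429. -32.]
(56, -8, 25) [387.  45.]
(-70, 22, 187) [343. 320.]
(-70, -22, 187) [457. 311.]
```

View pics/w3.png

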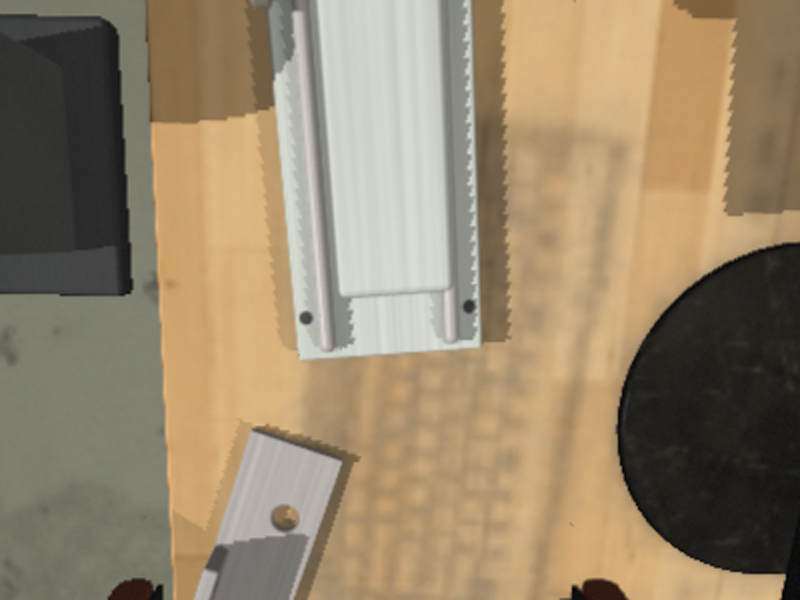

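The crop shows the plate's front corners at (300,358) and (481,346), and the overhang's front top edge from (343,295) to (449,290). Now fitting the fixture pose.

```bash
python3 - <<'E'
from h import *
c=cal("wrist")
z=lambda a:np.array(a)/2+[140,0]
pts=[(-115,55,15),(-115,-55,15),(-70,22,187),(-70,-22,187),(-110,36.5,24),(-110,-36.5,24)]
ob=z([(300,358),(481,346),(343,295),(449,290),(327,350),(450,342)])
lin=[(55,15),(-55,15),(22,187),(-22,187),(36.5,25)];lo=z([(272,60),(470,0),(318,0),(443,0),(299,10)])
def f(s):
    t=s[2];g=lambda x,y,h:[s[0]+x*np.cos(t)-y*np.sin(t),s[1]+x*np.sin(t)+y*np.cos(t),h]
    P=[g(*p) for p in pts]+[g(s[3+i],*l) for i,l in enumerate(lin)]
    return (proj(P,c)-np.r_[ob,lo]).ravel()
r=least_squares(f,[522,-54,1.67,50,50,50,50,50],loss="soft_l1",x_scale=[1,1,.01,5,5,5,5,5]);print(r.x.round(3),r.fun.round(1))
E
```

```text
[520.632 -46.278   1.66   45.845  67.417  29.225  26.403  66.27 ] [-1.3  0.3  0.3  0.2 -2.9  0.5  2.1 -0.9 -0.1  0.   0.9 -0.1 -0.7  0.1
  1.7 -0.  -1.3  0.1  0.3 -0.   0.4 -0. ]
```

Emit:
move_arm([
  [-2.72, -2.02, 4.4, 0, 100],
  [-2.72, -2.02, 4.4, 0, 100],
  [-2.72, -2.02, 4.4, 0, 100],
  [-2.72, -2.02, 4.4, 0, 100],
  [-2.72, -2.02, 4.4, 0, 100],
  [0, 0, 0, 9.65, 100],
  [0, 0, 0, 9.65, 100],
  [0, 0, 0, 0, 100],
])

```text
t: 4.75
ee_pos: [417.3, -319.0, 139.5]
orientation: [-2.541, -1.846, 0.001]
ft_force: [-0.4, -0.8, -0.7]
width: 88.1
grasp_force: 0.0
```

```bash
python3 - <<'E'
from h import *
o=get_obs();print(o["t"],o["ee_pos"],R.from_rotvec(o["orientation"]).as_matrix()[:,0].round(4))
c=cal("wrist"); im=optics.get_image("wrist");cv2.imwrite("pics/w4.png",im)
P=lambda x,y,z:np.array([455.05+x*np.cos(1.2585)-y*np.sin(1.2585),-285+x*np.sin(1.2585)+y*np.cos(1.2585),z])
for p in[(70,30,8),(70,-30,8),(22,-8,8),(-70,30,48),(-10,30,48),(-10,20,48),(-70,20,48)]: print(p,proj(P(*p),c)[0].round())
E
```

```text
4.75 [ 417.26973566 -319.01593494  139.51704028] [3.090e-01 9.511e-01 3.000e-04]
(70, 30, 8) [314.  65.]
(70, -30, 8) [411.  65.]
(22, -8, 8) [373. 145.]
(-70, 30, 48) [315. 299.]
(-10, 30, 48) [314. 205.]
(-10, 20, 48) [331. 205.]
(-70, 20, 48) [331. 299.]
```

View pics/w4.png

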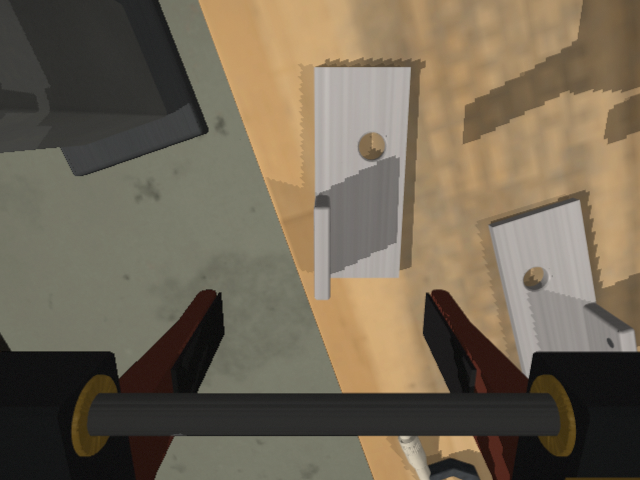

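The lug top runs from (322,200) to (322,299) and matches the model, and the tool is aligned. Descending to grip.

Emit:
move_arm([
  [0.4, 0.05, 2.7, 0, 60],
  [0, 0, 4.0, 0, 60],
  [0, 0, 3.0, 0, 60],
  [0, 0, 0.9, 0, 60],
  [0, 0, 0, 0, 0],
  [0, 0, 0, 0, 0],
  [0, 0, 0, 0, 0],
  [0, 0, 0, 0, 0],
])

```text
t: 5.8
ee_pos: [420.3, -314.8, 35.1]
orientation: [2.539, 1.849, 0.001]
ft_force: [-1.3, -0.4, 0.7]
width: 16.0
grasp_force: 0.0
```

Emit:
move_arm([
  [0, 0, 0, 0, 0],
  [0, 0, 0, 0, 0],
  [0, 0, -2.0, 0, 0],
  [0, 0, -3.0, 0, 0],
  [1.71, 2.82, 0, 0, 0],
  [1.71, 2.82, 0, 0, 0],
  [1.71, 2.82, 0, 0, 0],
  [0, 0, 0, -7.67, 0],
  [0, 0, 0, -7.67, 0],
  [0, 0, 0, -7.66, 0],
])

```text
t: 7.05
ee_pos: [516.0, -291.3, 83.9]
orientation: [-2.114, -2.323, 0.0]
ft_force: [-0.5, -1.1, -2.5]
width: 9.6
grasp_force: 30.0
```

Emit:
move_arm([
  [0, 0, 2.5, 0, 0],
  [0, 0, 2.0, 0, 0],
  [0, 0, 0.45, 0, 0],
  [0, 0, 0, 0, 0],
  [0, 0, 0, 0, 60],
  [0, 0, 0, 0, 60],
  [0, 0, 0, 0, 60],
  [0, 0, -4.0, 0, 60],
  [0, 0, -6.0, 0, 60],
  [0, 0, -6.0, 0, 60],
])

```text
t: 8.3
ee_pos: [516.0, -291.5, 196.3]
orientation: [-2.12, -2.318, 0.0]
ft_force: [1.2, -0.4, 0.5]
width: 52.7
grasp_force: 0.0
```

```bash
python3 - <<'E'
from h import *
o=get_obs();print(o["t"],o["ee_pos"],R.from_rotvec(o["orientation"]).as_matrix()[:,0].round(4),o["qpos"].round(3))
c=cal("wrist"); im=optics.get_image("wrist");cv2.imwrite("pics/w5.png",im)
print([(np.round(d["point"]),round(d["conf"],2)) for d in spotter.find_in("wrist","bracket_left")[:2]])
E
```

```text
8.3 [ 515.95984066 -291.53424964  196.30227383] [-8.92e-02  9.96e-01  5.00e-04] [-0.534  0.431  1.737  0.     0.974 -0.624]
[(array([353., 170.]), 0.76)]
```

View pics/w5.png

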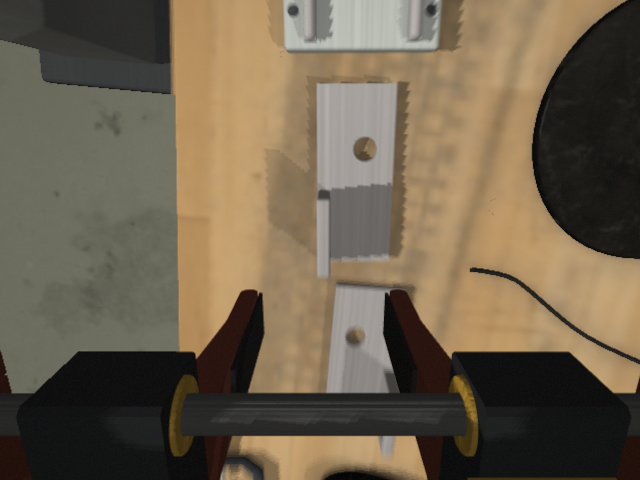

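The bracket now lies square to the fixture: plate front at (286,51) to (440,48), bracket at (316,84) to (396,258). I need a tilted tool, but rows only shift and turn about tool z. I'll work out the arm's limits, since driving a joint into its limit may tilt the tool.

```bash
python3 - <<'E'
from h import *
D=np.array([(.4231,1.6299,np.hypot(282.98,557.27),241.4),(.337,1.873,np.hypot(421.55,319.84),201.47),(.324,1.635,np.hypot(499.55,330.13),300.35),(.184,1.677,np.hypot(516.73,177.36),362.23),(.431,1.737,np.hypot(515.96,291.53),196.3)])
def fk(p,q2,q3): 
    r0,z0,L,A,B=p;s=q2+q3;return r0+L*np.sin(q2)+A*np.sin(s)+B*np.cos(s), z0+L*np.cos(q2)+A*np.cos(s)-B*np.sin(s)
f=lambda p:np.r_[fk(p,D[:,0],D[:,1])[0]-D[:,2],fk(p,D[:,0],D[:,1])[1]-D[:,3]]
r=least_squares(f,[0,0,400,400,0]);p=r.x;print(p.round(1),r.fun.round(1))
for z in(150,250,350,450,550,650,800,1000):
    q=np.array([(a,b) for a in np.arange(-.9,2.11,.01) for b in np.arange(.09,2.58,.01)]);R_,Z=fk(p,q[:,0],q[:,1]);q5=np.pi-q.sum(1)
    k=(abs(Z-z)<4)&(q5>.11)&(q5<2.69)&(R_>-100)
    if k.any():
        i=np.where(k)[0];a=i[R_[i].argmin()];b=i[R_[i].argmax()];print(z,"min",R_[a].round(),q[a].round(2),q5[a].round(2),"max",R_[b].round(),q[b].round(2),q5[b].round(2))
E
```

```text
[-1.000e-01  2.450e+01  5.609e+02  4.862e+02  7.780e+01] [-0.1  0.   0.3 -0.2 -0.1  0.2 -0.1 -0.2  0.   0.1]
150 min 180.0 [-0.11  2.58] 0.67 max 1037.0 [1.33 0.1 ] 1.71
250 min 37.0 [-0.9   2.57] 1.47 max 1021.0 [1.24 0.09] 1.81
350 min 52.0 [-0.9   2.36] 1.68 max 994.0 [1.14 0.09] 1.91
450 min 46.0 [-0.9   2.15] 1.89 max 954.0 [1.03 0.1 ] 2.01
550 min 19.0 [-0.9   1.94] 2.1 max 905.0 [0.93 0.09] 2.12
650 min -34.0 [-0.9   1.71] 2.33 max 838.0 [0.81 0.1 ] 2.23
800 min -97.0 [-0.8   1.31] 2.63 max 702.0 [0.62 0.09] 2.43
```

Emit:
move_arm([
  [2.83, -0.98, -4.35, 0, 60],
  [2.83, -0.98, -4.35, 0, 60],
  [2.83, -0.98, -4.35, 0, 60],
  [2.83, -0.98, -4.35, 0, 60],
  [2.83, -0.98, -4.35, 0, 60],
  [2.83, -0.98, -4.35, 0, 60],
  [2.83, -0.98, -4.35, 0, 60],
  [6.03, -0.06, 0, 0, 60],
  [6.03, -0.06, 0, 0, 60],
  [6.03, -0.06, 0, 0, 60],
])

```text
t: 9.65
ee_pos: [411.7, 81.1, 499.1]
orientation: [2.121, 2.317, 0.001]
ft_force: [0.5, 0.4, 0.4]
width: 52.7
grasp_force: 0.0
```

Emit:
move_arm([
  [6.03, -0.06, 0, 0, 60],
  [6.03, -0.06, 0, 0, 60],
  [4.19, -3.81, -0.83, 0, 60],
  [4.19, -3.81, -0.83, 0, 60],
  [4.19, -3.81, -0.83, 0, 60],
  [4.19, -3.81, -0.83, 0, 60],
  [4.19, -3.81, -0.83, 0, 60],
  [4.19, -3.81, -0.83, 0, 60],
  [3.68, -4.7, -1.25, 0, 60],
  [3.68, -4.7, -1.25, 0, 60],
])

```text
t: 10.9
ee_pos: [48.2, 495.4, 573.9]
orientation: [2.12, 2.318, -0.001]
ft_force: [0.9, 0.4, 0.0]
width: 52.8
grasp_force: 0.0
```

Emit:
move_arm([
  [3.68, -4.7, -1.25, 0, 60],
  [3.68, -4.7, -1.25, 0, 60],
  [0, 0, 0, 0, 60],
])

```text
t: 11.28
ee_pos: [-53.3, 561.2, 597.9]
orientation: [2.115, 2.323, -0.002]
ft_force: [0.7, -0.3, -0.6]
width: 52.9
grasp_force: 0.0
```

Emit:
move_arm([
  [6.2, 0, 0, 0, 60],
  [6.2, 0, 0, 0, 60],
  [6.2, 0, 0, 0, 60],
  [6.2, 0, 0, 0, 60],
  [5, 0, 0, 0, 60],
  [5, 0, 0, 0, 60],
  [5, 0, 0, 0, 60],
  [0, 0, 0, 0, 60],
])

```text
t: 12.28
ee_pos: [-79.5, 901.1, 563.9]
orientation: [-2.104, -2.298, -0.036]
ft_force: [0.3, -0.2, 1.0]
width: 52.8
grasp_force: 0.0
```

```bash
python3 - <<'E'
from h import *
o=get_obs();print(o["t"],o["ee_pos"],R.from_rotvec(o["orientation"]).as_matrix().round(4),o["qpos"].round(3))
E
```

```text
12.275 [-79.50178634 901.09664409 563.93149041] [[-8.820e-02  9.961e-01 -2.900e-03]
 [ 9.955e-01  8.820e-02  3.440e-02]
 [ 3.450e-02  1.000e-04 -9.994e-01]] [1.646 0.91  0.09  0.    2.107 1.557]
```

Tilt does appear in the right direction, about 2° towards +y. I'll push on and see whether it persists.

Emit:
move_arm([
  [6, 0, 0, 0, 60],
  [6, 0, 0, 0, 60],
  [6, 0, 0, 0, 60],
  [6, 0, 0, 0, 60],
  [0, 0, 0, 0, 60],
])

```text
t: 12.9
ee_pos: [-87.0, 978.2, 504.4]
orientation: [-2.028, -2.217, -0.181]
ft_force: [-0.5, 0.8, 0.1]
width: 52.8
grasp_force: 0.0
```

Emit:
move_arm([
  [-6, 0, 0, 0, 60],
  [-6, 0, 0, 0, 60],
])

```text
t: 13.15
ee_pos: [-80.5, 905.2, 494.0]
orientation: [-2.027, -2.216, -0.183]
ft_force: [-0.7, 1.4, 0.6]
width: 52.8
grasp_force: 0.0
```

```bash
python3 - <<'E'
from h import *
o=get_obs();print(o["t"],o["ee_pos"],R.from_rotvec(o["orientation"]).as_matrix().round(4),o["qpos"].round(3))
E
```

```text
13.15 [-80.49654414 905.21054447 494.04575541] [[-8.750e-02  9.960e-01 -1.580e-02]
 [ 9.799e-01  8.890e-02  1.785e-01]
 [ 1.792e-01  1.000e-04 -9.838e-01]] [1.646 0.71  0.618 0.002 1.633 1.557]
```

The tilt persists at 10°. Repeating to reach about 35–40°.

Emit:
move_arm([
  [6, 0, 0, 0, 60],
  [6, 0, 0, 0, 60],
  [6, 0, 0, 0, 60],
  [6, 0, 0, 0, 60],
  [6, 0, 0, 0, 60],
  [6, 0, 0, 0, 60],
  [6, 0, 0, 0, 60],
  [0, 0, 0, 0, 60],
])

```text
t: 14.15
ee_pos: [-94.2, 1056.6, 482.8]
orientation: [-1.909, -2.087, -0.379]
ft_force: [0.5, -0.3, -0.3]
width: 52.6
grasp_force: 0.0
```

```bash
python3 - <<'E'
from h import *
o=get_obs();print(o["t"],o["ee_pos"],R.from_rotvec(o["orientation"]).as_matrix().round(4),o["qpos"].round(3))
E
```

```text
14.15 [ -94.16697279 1056.61510238  482.80891436] [[-8.230e-02  9.960e-01 -3.390e-02]
 [ 9.205e-01  8.900e-02  3.804e-01]
 [ 3.819e-01  1.000e-04 -9.242e-01]] [1.647 1.024 0.086 0.005 1.64  1.559]
```

Emit:
move_arm([
  [4.5, 0, 0, 0, 60],
  [4.5, 0, 0, 0, 60],
  [4.5, 0, 0, 0, 60],
  [4.5, 0, 0, 0, 60],
  [4.5, 0, 0, 0, 60],
  [4.5, 0, 0, 0, 60],
  [0, 0, 0, 0, 60],
])

```text
t: 15.02
ee_pos: [-98.4, 1099.9, 510.8]
orientation: [-1.804, -1.973, -0.527]
ft_force: [0.5, -0.2, 0.2]
width: 52.0
grasp_force: 0.0
```

```bash
python3 - <<'E'
from h import *
o=get_obs();print(o["t"],o["ee_pos"],R.from_rotvec(o["orientation"]).as_matrix().round(4),o["qpos"].round(3))
E
```

```text
15.025 [ -98.41381404 1099.90094456  510.82067748] [[-0.0752  0.996  -0.048 ]
 [ 0.8394  0.0892  0.5362]
 [ 0.5383  0.     -0.8427]] [1.647 1.019 0.087 0.007 1.468 1.559]
```

Emit:
move_arm([
  [4.5, 0, 0, 0, 60],
  [4.5, 0, 0, 0, 60],
  [4.5, 0, 0, 0, 60],
  [4.5, 0, 0, 0, 60],
  [4.5, 0, 0, 0, 60],
  [4.5, 0, 0, 0, 60],
  [0, 0, 0, 0, 60],
])

```text
t: 15.9
ee_pos: [-100.4, 1121.7, 577.2]
orientation: [-1.698, -1.857, -0.659]
ft_force: [-0.0, -0.3, 0.0]
width: 52.6
grasp_force: 0.0
```

```bash
python3 - <<'E'
from h import *
o=get_obs();print(o["t"],o["ee_pos"],R.from_rotvec(o["orientation"]).as_matrix().round(4),o["qpos"].round(3))
E
```

```text
15.9 [-100.39761736 1121.74879463  577.16515954] [[-0.0659  0.996  -0.0601]
 [ 0.7354  0.0892  0.6718]
 [ 0.6745  0.     -0.7383]] [1.647 0.981 0.086 0.009 1.334 1.559]
```

Tilt is 42°, which is enough. Now planning the way back to the lug.

```bash
cat >> h.py <<'E'
def plan(wps,step=58):
    o=get_obs();p=o["ee_pos"];M=R.from_rotvec(o["orientation"]).as_matrix()
    for w in wps:
        d=np.array(w)-p;n=int(np.ceil(np.linalg.norm(d)/step));print(w,n,"x",(M.T@d/10/n).round(2));p=np.array(w)
E
python3 -c "
from h import *
plan([(-50,560,600),(150,430,560),(400,200,520),(450,-120,480),(523.9,-380,124.6),(516.7,-299.5,36)])"
```

```text
(-50, 560, 600) 10 x [-4.01  0.   -3.97]
(150, 430, 560) 5 x [-2.71  3.75 -1.4 ]
(400, 200, 520) 6 x [-3.54  3.81 -2.33]
(450, -120, 480) 6 x [-4.43  0.35 -3.14]
(523.9, -380, 124.6) 8 x [-5.45  0.63  1.04]
(516.7, -299.5, 36) 3 x [-0.  0.  4.]
```

Emit:
move_arm([
  [-4.01, 0, -3.97, 0, 60],
  [-4.01, 0, -3.97, 0, 60],
  [-4.01, 0, -3.97, 0, 60],
  [-4.01, 0, -3.97, 0, 60],
  [-4.01, 0, -3.97, 0, 60],
  [-4.01, 0, -3.97, 0, 60],
  [-4.01, 0, -3.97, 0, 60],
  [-4.01, 0, -3.97, 0, 60],
  [-4.01, 0, -3.97, 0, 60],
  [-4.01, 0, -3.97, 0, 60],
])

```text
t: 17.15
ee_pos: [-52.5, 588.6, 601.0]
orientation: [-1.7, -1.859, -0.657]
ft_force: [0.4, 0.1, 0.3]
width: 52.5
grasp_force: 0.0
```

Emit:
move_arm([
  [-2.71, 3.75, -1.4, 0, 60],
  [-2.71, 3.75, -1.4, 0, 60],
  [-2.71, 3.75, -1.4, 0, 60],
  [-2.71, 3.75, -1.4, 0, 60],
  [-2.71, 3.75, -1.4, 0, 60],
  [-3.54, 3.81, -2.33, 0, 60],
  [-3.54, 3.81, -2.33, 0, 60],
  [-3.54, 3.81, -2.33, 0, 60],
])

```text
t: 18.15
ee_pos: [273.0, 344.1, 542.3]
orientation: [-1.699, -1.859, -0.659]
ft_force: [1.4, 0.9, -0.4]
width: 52.4
grasp_force: 0.0
```

```bash
python3 -c "
from h import *
o=get_obs();print(o['t'],o['ee_pos'],o['qpos'].round(3),R.from_rotvec(o['orientation']).as_matrix().round(3))
plan([(400,200,520),(450,-120,480),(523.9,-380,124.6),(516.7,-299.5,36)])"
```

```text
18.15 [273.03323288 344.06920593 542.25645062] [ 0.438 -0.28   1.889  0.714  1.308  0.236] [[-0.067  0.996 -0.059]
 [ 0.736  0.089  0.671]
 [ 0.673  0.001 -0.739]]
(400, 200, 520) 4 x [-3.24  2.84 -2.19]
(450, -120, 480) 6 x [-4.43  0.35 -3.13]
(523.9, -380, 124.6) 8 x [-5.45  0.62  1.05]
(516.7, -299.5, 36) 3 x [ 0. -0.  4.]
```

Emit:
move_arm([
  [-3.24, 2.84, -2.19, 0, 60],
  [-3.24, 2.84, -2.19, 0, 60],
  [-3.24, 2.84, -2.19, 0, 60],
  [-3.24, 2.84, -2.19, 0, 60],
  [-4.43, 0.35, -3.13, 0, 60],
  [-4.43, 0.35, -3.13, 0, 60],
  [-4.43, 0.35, -3.13, 0, 60],
  [-4.43, 0.35, -3.13, 0, 60],
  [-4.43, 0.35, -3.13, 0, 60],
  [-4.43, 0.35, -3.13, 0, 60],
])

```text
t: 19.4
ee_pos: [449.0, -120.1, 479.8]
orientation: [-1.7, -1.859, -0.657]
ft_force: [0.3, -0.0, -0.3]
width: 52.6
grasp_force: 0.0
```

Emit:
move_arm([
  [-5.45, 0.62, 1.05, 0, 60],
  [-5.45, 0.62, 1.05, 0, 60],
  [-5.45, 0.62, 1.05, 0, 60],
  [-5.45, 0.62, 1.05, 0, 60],
  [-5.45, 0.62, 1.05, 0, 60],
  [-5.45, 0.62, 1.05, 0, 60],
  [-5.45, 0.62, 1.05, 0, 60],
  [0, 0, 0, 0, 60],
])

```text
t: 20.4
ee_pos: [511.6, -346.6, 164.2]
orientation: [-1.699, -1.851, -0.656]
ft_force: [-0.1, -0.5, 0.3]
width: 52.7
grasp_force: 0.0
```

```bash
python3 -c "
from h import *
o=get_obs();print(o['t'],o['ee_pos'],o['qpos'].round(3),R.from_rotvec(o['orientation']).as_matrix().round(3))
plan([(523.9,-380,124.6),(516.7,-299.5,36)])"
```

```text
20.4 [ 511.6244771  -346.59800978  164.21370241] [-0.813  0.783  1.374  0.431  1.606 -1.024] [[-0.061  0.996 -0.063]
 [ 0.734  0.088  0.673]
 [ 0.676 -0.005 -0.737]]
(523.9, -380, 124.6) 1 x [-5.21  0.95  0.59]
(516.7, -299.5, 36) 3 x [-0.01  0.01  4.  ]
```

Emit:
move_arm([
  [-5.21, 0.95, 0.59, 0, 60],
  [0, 0, 0, 0, 60],
])

```text
t: 20.65
ee_pos: [525.0, -379.8, 127.7]
orientation: [-1.699, -1.856, -0.657]
ft_force: [-0.6, 0.5, 0.4]
width: 52.8
grasp_force: 0.0
```

```bash
python3 -c "
from h import *
o=get_obs();print(o['t'],o['ee_pos'])
c=cal('wrist');im=optics.get_image('wrist')
s=[538.0,-249.5,1.66];t=s[2]  # expected bracket pose
L=np.array([516,-291.5]);O=L-np.array([-40*np.cos(t)-25*np.sin(t),-40*np.sin(t)+25*np.cos(t)]);print(O)
for p in [(70,30,8),(70,-30,8),(22,-8,8),(-10,30,48),(-10,20,48),(-70,20,48),(-70,30,48)]:
    q=proj([O[0]+p[0]*np.cos(t)-p[1]*np.sin(t),O[1]+p[0]*np.sin(t)+p[1]*np.cos(t),p[2]],c)[0]; print(p,q.round()); cv2.circle(im,tuple(int(v) for v in q),2,(0,0,255),-1)
cv2.imwrite('pics/w6.png',im)
plan([(516.7,-299.5,36)])"
```

```text
20.65 [ 525.00058539 -379.78945288  127.67890619]
[ 537.33718307 -249.43190498]
(70, 30, 8) [315. 139.]
(70, -30, 8) [384. 138.]
(22, -8, 8) [361. 185.]
(-10, 30, 48) [313. 191.]
(-10, 20, 48) [328. 191.]
(-70, 20, 48) [328. 272.]
(-70, 30, 48) [312. 272.]
(516.7, -299.5, 36) 3 x [-0.12 -0.05  4.11]
```

View pics/w6.png

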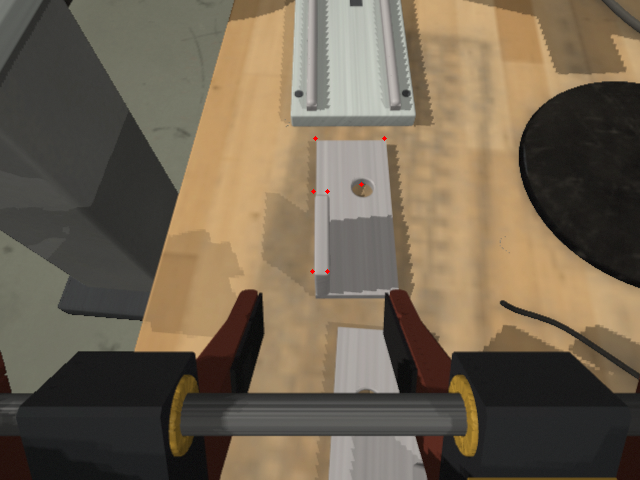

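Predicted points match to about 2 px; lug top (320,192–272), plate front corners (292,124) and (414,124), rail ends (311,106) and (394,106). Taking the fixture position from this view, then grasping.

```bash
python3 -c "
from h import *
c=cal('wrist');a=ray('w',(292,124),0,c);
for uv,z in [((292,115),15),((413,115),15),((311,107),22),((394,107),22),((308,0),25),((380,0),25),((356,3),20)]: print(uv,ray('w',uv,z,c).round(1))
"
```

```text
(292, 115) [ 479.3 -162.2   15. ]
(413, 115) [ 585.1 -152.8   15. ]
(311, 107) [ 495.9 -158.3   22. ]
(394, 107) [ 567.4 -151.9   22. ]
(308, 0) [478.8 -20.2  25. ]
(380, 0) [550.8 -13.9  25. ]
(356, 3) [527.  -13.2  20. ]
```

Emit:
move_arm([
  [-0.12, -0.05, 4.11, 0, 60],
  [0, 0, 4.11, 0, 60],
  [0, 0, 3.1, 0, 60],
  [0, 0, 1.0, 0, 60],
  [0, 0, 0, 0, 0],
  [0, 0, 0, 0, 0],
  [0, 0, 0, 0, 0],
  [0, 0, 0, 0, 0],
  [0, 0, 0, 0, 0],
  [0, 0, 0, 0, 0],
])

```text
t: 21.95
ee_pos: [517.5, -298.7, 37.7]
orientation: [-1.7, -1.859, -0.657]
ft_force: [-2.0, -1.6, 1.8]
width: 9.9
grasp_force: 30.0
```

```bash
python3 -c "
from h import *
plan([(517.5,-298.7,80),(506.2,-155,80)],step=40)"
```

```text
(517.5, -298.7, 80) 2 x [ 1.42 -0.   -1.57]
(506.2, -155, 80) 4 x [2.67 0.04 2.42]
```

Emit:
move_arm([
  [1.42, 0, -1.57, 0, 0],
  [1.42, 0, -1.57, 0, 0],
  [2.67, 0.04, 2.42, 0, 0],
  [2.67, 0.04, 2.42, 0, 0],
  [2.67, 0.04, 2.42, 0, 0],
  [2.67, 0.04, 2.42, 0, 0],
  [0, 0, 0, 0, 0],
  [0, 0, 0, 0, 0],
])

```text
t: 22.95
ee_pos: [507.3, -155.3, 81.0]
orientation: [-1.7, -1.861, -0.657]
ft_force: [-0.1, -0.3, -2.1]
width: 10.0
grasp_force: 30.0
```

```bash
python3 -c "
from h import *
o=get_obs();print(o['t'],o['ee_pos'],o['ft_force'],o['moment'],o['grasp_force'],o['width'],o['qpos'].round(2))
c=cal('wrist');im=optics.get_image('wrist');
t=1.672
def F(x,y,z): return [519.9+x*np.cos(t)-y*np.sin(t),-46+x*np.sin(t)+y*np.cos(t),z]
for p in [(-110,32,25),(-110,-32,25),(-110,41,25),(-110,-41,25),(-115,-55,15),(-115,55,15),(0,-32,25),(0,32,25),(42,-8,15),(70,-8,15),(0,-55,15),(0,55,15)]:
    q=proj(F(*p),c)[0]; print(p,q.round(1))
# expected bracket if rigid
d=o['ee_pos']-np.array([517.5,-298.7,37.7]);b=1.66
for p in [(70,30,8),(70,-30,8),(22,-8,8),(-10,30,48),(-70,30,48)]:
    q=proj(np.array([537.3+p[0]*np.cos(b)-p[1]*np.sin(b),-249.4+p[0]*np.sin(b)+p[1]*np.cos(b),p[2]])+d,c)[0];print('b',p,q.round(1))
cv2.imwrite('pics/w7.png',cv2.resize(im[0:300,160:560],None,fx=2,fy=2,interpolation=cv2.INTER_CUBIC))"
```

```text
22.95 [ 507.25438156 -155.33926421   81.03057038] [-0.06164951 -0.30475904 -2.078862  ] [-0.68397494 -0.060159   -0.02566168] 29.99689757823944 9.986883326729128 [-0.61  0.75  1.71  0.57  1.26 -1.04]
(-110, 32, 25) [304.8 364.9]
(-110, -32, 25) [428.9 363.4]
(-110, 41, 25) [287.3 365.1]
(-110, -41, 25) [446.4 363.2]
(-115, -55, 15) [468.8 375.7]
(-115, 55, 15) [262.1 378.1]
(0, -32, 25) [407.7 184.1]
(0, 32, 25) [306.1 185. ]
(42, -8, 15) [364.5 141.8]
(70, -8, 15) [362.4 111. ]
(0, -55, 15) [440.  192.4]
(0, 55, 15) [271.3 193.9]
b (70, 30, 8) [311.3 145.2]
b (70, -30, 8) [414.4 145.4]
b (22, -8, 8) [381.6 217.6]
b (-10, 30, 48) [306.3 238.2]
b (-70, 30, 48) [303.1 393.5]
```

View pics/w7.png

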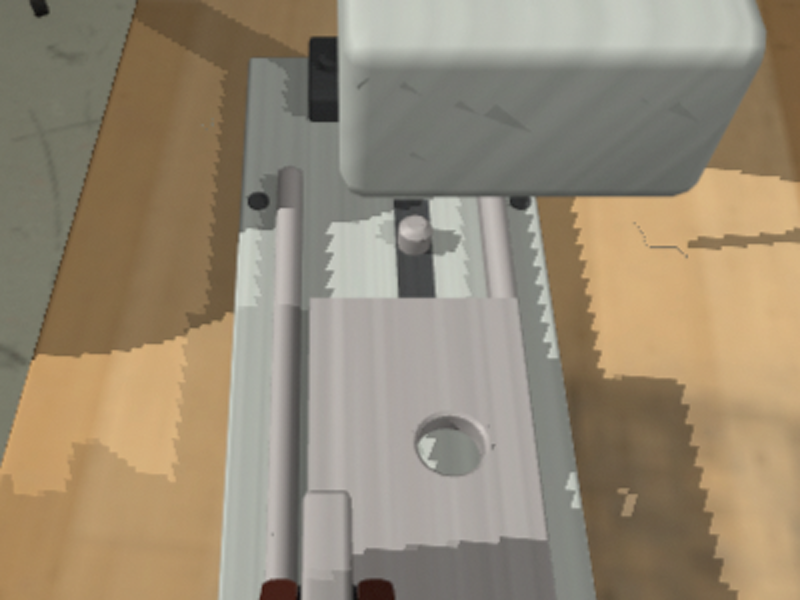

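The last view shows the dowel's top at crop (415,228), the nose edge from (310,298) to (518,298), the rails at columns 288 and 500, and the hole at (450,443). I'll work out the dowel position and lateral error.

```bash
python3 -c "
from h import *
c=cal('wrist');t=1.672
z=lambda u,v:(u/2+160,v/2)
def fx(P): d=P[:2]-[519.9,-46];return np.round([d@[np.cos(t),np.sin(t)],d@[-np.sin(t),np.cos(t)]],1)
for n,uv,h in [('dowel',(415,226),25),('dowelbase front',(415,254),15),('railL',(288,300),25),('railR',(501,290),25),('railL near',(283,540),25),('railL far',(289,185),25),('plateL',(229,388),15),('plateR',(562,385),15),('plateL far',(250,60),15),('noseL',(310,298),51),('noseR',(518,298),51),('right edge',(546,540),51),('holetop',(450,443),51),('lugfrontL',(303,493),91),('lugfrontR',(351,493),91),('armL',(341,190),165),('armR',(690,192),165)]:
    print(n,fx(ray('w',z(*uv),h,c)))
"
```

```text
dowel [ 58.1 -10.1]
dowelbase front [ 54.6 -10.9]
railL [26.9 33.5]
railR [ 30.2 -36.9]
railL near [-57.9  34.3]
railL far [77.6 33.5]
plateL [-0.5 52.9]
plateR [ -0.6 -55.6]
plateL far [156.4  50.4]
noseL [ 6.9 25.9]
noseR [  6.2 -34.3]
right edge [-69.1 -32.9]
holetop [-41.3 -11. ]
lugfrontL [-74.2  26.9]
lugfrontR [-74.3  17.2]
armL [-67.3  20.4]
armR [-68.1 -23. ]
```

```bash
python3 -c "
from h import *
p=get_obs()['ee_pos'];a=p+[-1.5,-.1,-10.5];b=a+[-6.0,64.7,0]
plan([tuple(a),tuple(b),tuple(b+[0,0,-9])],step=16)"
```

```text
(np.float64(505.7568056892992), np.float64(-155.80394943331106), np.float64(70.29514403013383)) 1 x [-0.7  -0.15  0.78]
(np.float64(499.7568056892992), np.float64(-91.10394943331106), np.float64(70.29514403013383)) 5 x [ 0.96 -0.    0.87]
(np.float64(499.7568056892992), np.float64(-91.10394943331106), np.float64(61.29514403013383)) 1 x [-0.6  -0.    0.67]
```

Emit:
move_arm([
  [-0.7, -0.15, 0.78, 0, 0],
  [0.96, 0, 0.87, 0, 0],
  [0.96, 0, 0.87, 0, 0],
  [0.96, 0, 0.87, 0, 0],
  [0.96, 0, 0.87, 0, 0],
  [0.96, 0, 0.87, 0, 0],
  [0, 0, 0, 0, 0],
  [-0.3, 0, 0.33, 0, 0],
  [0, 0, 0, 0, 0],
])

```text
t: 24.12
ee_pos: [499.2, -90.6, 64.8]
orientation: [-1.7, -1.858, -0.657]
ft_force: [-0.1, -0.5, -2.0]
width: 9.9
grasp_force: 30.0
```

Emit:
move_arm([
  [-0.13, 0, 0.15, 0, 0],
  [-0.13, 0, 0.15, 0, 0],
  [0, 0, 0, 0, 0],
])

```text
t: 24.5
ee_pos: [499.4, -90.6, 61.6]
orientation: [-1.7, -1.859, -0.658]
ft_force: [-1.4, -4.3, 3.8]
width: 9.5
grasp_force: 30.0
```

Emit:
move_arm([
  [-0.13, 0, 0.15, 0, 0],
  [0, 0, 0, 0, 0],
])

```text
t: 24.75
ee_pos: [499.6, -90.6, 59.6]
orientation: [-1.7, -1.859, -0.658]
ft_force: [-0.7, -4.6, 3.7]
width: 9.5
grasp_force: 30.0
```

Emit:
move_arm([
  [-0.13, 0, 0.15, 0, 0],
  [0, 0, 0, 0, 0],
])

```text
t: 25.0
ee_pos: [499.7, -90.6, 57.6]
orientation: [-1.701, -1.859, -0.658]
ft_force: [-0.7, -4.8, 4.0]
width: 9.9
grasp_force: 30.0
```

Emit:
move_arm([
  [-0.1, 0, 0.11, 0, 0],
  [0, 0, 0, 0, 0],
])

```text
t: 25.25
ee_pos: [499.8, -90.7, 56.1]
orientation: [-1.701, -1.859, -0.658]
ft_force: [-0.6, -5.2, 4.5]
width: 9.6
grasp_force: 30.0
```

Emit:
move_arm([
  [-0.07, 0, 0.07, 0, 0],
  [0, 0, 0, 0, 0],
])

```text
t: 25.5
ee_pos: [499.8, -90.8, 55.2]
orientation: [-1.701, -1.86, -0.658]
ft_force: [-0.4, -5.5, 4.9]
width: 9.9
grasp_force: 30.0
```

Emit:
move_arm([
  [-0.06, 0, 0.06, 0, 0],
  [0, 0, 0, 0, 0],
])

```text
t: 25.75
ee_pos: [499.9, -90.9, 54.4]
orientation: [-1.701, -1.86, -0.658]
ft_force: [-1.3, -6.5, 4.7]
width: 10.2
grasp_force: 30.0
```

Emit:
move_arm([
  [0, 0, 0, 0, 30],
  [0, 0, 0, 0, 40],
  [0, 0, 0, 0, 40],
])

```text
t: 26.12
ee_pos: [499.0, -89.9, 53.8]
orientation: [-1.699, -1.859, -0.657]
ft_force: [0.3, 0.5, -0.1]
width: 34.0
grasp_force: 0.0
```

```bash
python3 -c "
from h import *
o=get_obs();print(o['t'],o['ee_pos'],o['ft_force'],o['width'],o['qpos'].round(2))
t=1.664;d=o['ee_pos'][:2]-[519.9,-46];print(d@[np.cos(t),np.sin(t)],d@[-np.sin(t),np.cos(t)])
for cam in ('scene','wrist'):
  im=optics.get_image(cam);cv2.imwrite('pics/x_'+cam+'.png',im)
  for l in('bracket_left','bracket_left_lug','bracket_left_hole'):
    print(cam,l,[(np.round(d['point']),round(d['conf'],2)) for d in spotter.find_in(cam,l)[:1]])
"
```

```text
26.125 [498.99285898 -89.8899947   53.76657267] [ 0.32070871  0.47423026 -0.07431742] 34.03250779242847 [-0.52  0.77  1.8   0.65  1.15 -1.06]
-41.753695816559095 24.901186044385113
scene bracket_left [(array([329., 267.]), 0.7)]
scene bracket_left_lug [(array([329., 268.]), 0.45)]
scene bracket_left_hole [(array([326., 231.]), 0.68)]
wrist bracket_left [(array([335., 287.]), 0.6)]
wrist bracket_left_lug [(array([335., 289.]), 0.75)]
wrist bracket_left_hole [(array([337., 285.]), 0.83)]
```

```bash
python3 -c "
from h import *
o=get_obs();M=R.from_rotvec(o['orientation']).as_matrix();p=o['ee_pos'];f=np.array([-.093,.9957,0])
a=p-60*M[:,2];b=a-17.8*f;c=b.copy();c[2]=48.5;plan([a,b,c],step=26);print('1mm fwd',(M.T@f/10).round(4),M[:,2].round(3))"
```

```text
[ 502.75753692 -130.34466165   98.29030553] 3 x [-0.  0. -2.]
[ 504.41293692 -148.06812165   98.29030553] 1 x [-1.32  0.01 -1.2 ]
[ 504.41293692 -148.06812165   48.5       ] 2 x [-1.67  0.    1.84]
1mm fwd [ 0.074  -0.0004  0.0673] [-0.06  0.67 -0.74]
```

Emit:
move_arm([
  [0, 0, -2, 0, 40],
  [0, 0, -2, 0, 40],
  [0, 0, -2, 0, 40],
  [-1.32, 0, -1.2, 0, 0],
  [0, 0, 0, 0, 0],
  [0, 0, 0, 0, 0],
  [-1.67, 0, 1.84, 0, 0],
  [-1.67, 0, 1.84, 0, 0],
  [0, 0, 0, 0, 0],
  [0, 0, 0, 0, 0],
])

```text
t: 27.78
ee_pos: [504.3, -147.7, 48.9]
orientation: [-1.699, -1.859, -0.657]
ft_force: [-0.3, -0.9, -0.0]
width: 0.7
grasp_force: 0.0
```

Emit:
move_arm([
  [0.37, 0, 0.335, 0, 0],
  [0.37, 0, 0.335, 0, 0],
  [0.15, 0, 0.135, 0, 0],
  [0.15, 0, 0.135, 0, 0],
  [0.15, 0, 0.135, 0, 0],
  [0, 0, 0, 0, 0],
])

```text
t: 28.52
ee_pos: [503.1, -132.3, 48.8]
orientation: [-1.7, -1.859, -0.657]
ft_force: [-0.9, -2.9, 1.9]
width: 0.6
grasp_force: 1.1
```

Emit:
move_arm([
  [0.22, 0, 0.2, 0, 0],
  [0.22, 0, 0.2, 0, 0],
  [0.22, 0, 0.2, 0, 0],
  [0.22, 0, 0.2, 0, 0],
])

```text
t: 29.02
ee_pos: [501.7, -120.1, 48.6]
orientation: [-1.7, -1.859, -0.657]
ft_force: [-0.8, -3.7, 2.1]
width: 0.3
grasp_force: 1.7
```

Emit:
move_arm([
  [0.22, 0, 0.2, 0, 0],
  [0.22, 0, 0.2, 0, 0],
  [0, 0, 0, 0, 0],
])

```text
t: 29.4
ee_pos: [501.1, -113.9, 48.6]
orientation: [-1.699, -1.858, -0.657]
ft_force: [-0.6, -1.7, 0.7]
width: 0.5
grasp_force: 0.9
```

Emit:
move_arm([
  [0.11, 0, 0.1, 0, 0],
  [0.11, 0, 0.1, 0, 0],
  [0.11, 0, 0.1, 0, 0],
  [0, 0, 0, 0, 0],
])

```text
t: 29.9
ee_pos: [500.8, -109.7, 48.7]
orientation: [-1.699, -1.859, -0.657]
ft_force: [-1.7, -2.9, 0.6]
width: -0.2
grasp_force: 1.1
```

Emit:
move_arm([
  [0.074, 0, 0.067, 0, 0],
  [0.074, 0, 0.067, 0, 0],
  [0, 0, 0, 0, 0],
])

```text
t: 30.28
ee_pos: [500.7, -107.8, 48.7]
orientation: [-1.7, -1.859, -0.657]
ft_force: [-1.0, -2.3, 0.2]
width: 0.5
grasp_force: 1.1
```

Emit:
move_arm([
  [0.074, 0, 0.067, 0, 0],
  [0.074, 0, 0.067, 0, 0],
  [0, 0, 0, 0, 0],
])

```text
t: 30.65
ee_pos: [500.5, -105.8, 48.7]
orientation: [-1.7, -1.859, -0.657]
ft_force: [-0.5, -1.3, 0.9]
width: 0.0
grasp_force: 0.9
```

Emit:
move_arm([
  [0.074, 0, 0.067, 0, 0],
  [0.074, 0, 0.067, 0, 0],
  [0, 0, 0, 0, 0],
])

```text
t: 31.02
ee_pos: [500.3, -103.6, 48.7]
orientation: [-1.699, -1.858, -0.657]
ft_force: [0.1, 0.4, 0.5]
width: 0.5
grasp_force: 0.0
```

Emit:
move_arm([
  [0.074, 0, 0.067, 0, 0],
  [0, 0, 0, 0, 0],
])

```text
t: 31.28
ee_pos: [500.3, -102.9, 48.7]
orientation: [-1.7, -1.859, -0.657]
ft_force: [0.0, -0.1, -1.0]
width: 0.4
grasp_force: 0.2
```

Emit:
move_arm([
  [0.074, 0, 0.067, 0, 0],
  [0, 0, 0, 0, 0],
])

```text
t: 31.52
ee_pos: [500.3, -102.1, 48.7]
orientation: [-1.7, -1.859, -0.657]
ft_force: [0.1, -2.2, 0.3]
width: 0.7
grasp_force: 0.8
```

Emit:
move_arm([
  [0.074, 0, 0.067, 0, 0],
  [0, 0, 0, 0, 0],
])

```text
t: 31.78
ee_pos: [500.1, -101.0, 48.7]
orientation: [-1.7, -1.859, -0.657]
ft_force: [0.5, -1.9, 0.2]
width: 0.3
grasp_force: 0.8
```

Emit:
move_arm([
  [0.074, 0, 0.067, 0, 0],
  [0, 0, 0, 0, 0],
])

```text
t: 32.02
ee_pos: [500.0, -99.9, 48.7]
orientation: [-1.7, -1.859, -0.657]
ft_force: [0.5, -1.7, -0.8]
width: 0.3
grasp_force: 0.8
```

Emit:
move_arm([
  [0.074, 0, 0.067, 0, 0],
  [0, 0, 0, 0, 0],
])

```text
t: 32.28
ee_pos: [499.9, -98.9, 48.7]
orientation: [-1.7, -1.859, -0.657]
ft_force: [-0.1, -1.8, -0.1]
width: 0.7
grasp_force: 0.7
```

Emit:
move_arm([
  [0.06, 0, 0.054, 0, 0],
  [0, 0, 0, 0, 0],
])

```text
t: 32.52
ee_pos: [499.8, -98.1, 48.7]
orientation: [-1.7, -1.859, -0.657]
ft_force: [0.1, -2.0, 0.2]
width: 0.2
grasp_force: 0.8
```

```bash
python3 -c "
from h import *
o=get_obs();p=o['ee_pos'];t=1.664;f=np.array([np.cos(t),np.sin(t),0]);n=np.array([-np.sin(t),np.cos(t),0])
O=np.array([519.9,-46,15.]);X=(p-O)@f+20.2;print('rear x',X,o['t'])
im=optics.get_image('wrist');cv2.imwrite('pics/y_wrist.png',im);c=cal('wrist')
V=[(-70,30,48),(-70,20,48),(-10,30,48),(-10,20,48),(-70,20,8),(-70,-30,8),(-10,-30,8),(22,-8,8),(70,-30,8),(70,30,8)]
for pitch in(0,.1):
    w=[]
    for x,y,z in V:
        u=x+70;P=O+f*(X+u*np.cos(pitch)-z*np.sin(pitch))+n*(y-1.5)+[0,0,u*np.sin(pitch)+z*np.cos(pitch)];w.append(proj(P,c)[0].round().tolist())
    print(pitch,list(zip(V,w)))
for d in spotter.regions_of('wrist','bracket_left')[:1]:
    m=d['region'];print(d['conf'],m.sum())
    for r in range(0,480,12):
        k=np.where(m[r])[0]
        if len(k): 
            s=np.split(k,np.where(np.diff(k)>1)[0]+1);print(r,[(a[0],a[-1]) for a in s])
"
```

```text
rear x -29.809434597546446 32.525
0 [((-70, 30, 48), [311.0, 274.0]), ((-70, 20, 48), [337.0, 274.0]), ((-10, 30, 48), [312.0, 148.0]), ((-10, 20, 48), [334.0, 148.0]), ((-70, 20, 8), [334.0, 305.0]), ((-70, -30, 8), [440.0, 304.0]), ((-10, -30, 8), [426.0, 196.0]), ((22, -8, 8), [381.0, 148.0]), ((70, -30, 8), [412.0, 86.0]), ((70, 30, 8), [315.0, 86.0])]
0.1 [((-70, 30, 48), [310.0, 286.0]), ((-70, 20, 48), [337.0, 286.0]), ((-10, 30, 48), [311.0, 149.0]), ((-10, 20, 48), [335.0, 149.0]), ((-70, 20, 8), [334.0, 306.0]), ((-70, -30, 8), [441.0, 306.0]), ((-10, -30, 8), [429.0, 192.0]), ((22, -8, 8), [383.0, 139.0]), ((70, -30, 8), [417.0, 69.0]), ((70, 30, 8), [314.0, 69.0])]
0.74 12234
96 [(np.int64(318), np.int64(349))]
108 [(np.int64(318), np.int64(350))]
120 [(np.int64(318), np.int64(350))]
132 [(np.int64(318), np.int64(351))]
144 [(np.int64(318), np.int64(351))]
156 [(np.int64(315), np.int64(352))]
168 [(np.int64(315), np.int64(352))]
180 [(np.int64(315), np.int64(353))]
192 [(np.int64(314), np.int64(353))]
204 [(np.int64(314), np.int64(354))]
216 [(np.int64(314), np.int64(354))]
228 [(np.int64(314), np.int64(355))]
240 [(np.int64(314), np.int64(357))]
252 [(np.int64(313), np.int64(363))]
264 [(np.int64(313), np.int64(436))]
276 [(np.int64(313), np.int64(438))]
288 [(np.int64(314), np.int64(439))]
300 [(np.int64(323), np.int64(324)), (np.int64(347), np.int64(441))]
```

```bash
python3 -c "
from h import *
for cam in('wrist',):
  m=spotter.regions_of(cam,'bracket_left')[0]['region'];r=np.where(m.any(1))[0];print(r[0],r[-1])
  for v in list(range(r[0],r[0]+5))+list(range(144,158,2)): k=np.where(m[v])[0];print(v,k[0],k[-1])
im=cv2.imread('pics/y_wrist.png');g=cv2.cvtColor(im,cv2.COLOR_BGR2GRAY)
print('col 325 rows 60-110',g[60:112:2,325].tolist());print('col 340 rows60-110',g[60:112:2,340].tolist());print('lug col 323 rows 140-310',g[140:310:3,323].tolist())
s=cv2.imread('pics/scene0.png')
"
```

```text
86 309
86 319 348
87 318 349
88 318 349
89 318 349
90 318 349
144 318 351
146 318 351
148 318 351
150 317 352
152 316 352
154 315 352
156 315 352
col 325 rows 60-110 [45, 46, 47, 48, 48, 45, 38, 39, 38, 39, 36, 51, 125, 107, 103, 102, 102, 102, 102, 104, 103, 103, 103, 103, 103, 103]
col 340 rows60-110 [47, 47, 48, 48, 49, 44, 37, 38, 37, 37, 36, 49, 123, 107, 104, 104, 105, 105, 105, 104, 105, 105, 105, 105, 106, 105]
lug col 323 rows 140-310 [158, 157, 159, 139, 164, 163, 163, 164, 163, 163, 163, 163, 163, 162, 162, 162, 162, 162, 161, 161, 161, 161, 161, 161, 162, 161, 160, 160, 160, 160, 160, 160, 159, 161, 159, 160, 161, 160, 159, 159, 160, 161, 160, 157, 150, 101, 97, 83, 83, 80, 83, 48, 49, 46, 48, 49, 44]
```

The nose edge sits at row about 85 (flat model 86, nose-up model 69) and the lug's rear top at about 273 (flat 274, nose-up 286), so the bracket lies flat on the dowel. Backing off.

Emit:
move_arm([
  [-0.74, 0, -0.67, 0, 0],
  [-1.48, 0, -1.35, 0, 0],
  [0, 0, -4, 0, 0],
  [0, 0, -4, 0, 0],
  [0, 0, 0, 0, 0],
  [0, 0, 0, 0, 0],
])

```text
t: 33.42
ee_pos: [506.8, -181.6, 107.3]
orientation: [-1.7, -1.858, -0.657]
ft_force: [0.0, -0.2, -0.4]
width: 0.4
grasp_force: 0.0
```

```bash
python3 -c "
from h import *
o=get_obs();print(o['t'],o['ee_pos'],o['ft_force']);print(close_job())"
```

```text
33.425 [ 506.78824642 -181.60946222  107.26389448] [ 0.0207107  -0.17531493 -0.35551666]
the job is handed in; nothing more can be done
None
```

I handed the job in at 33.4 s with the left-hand bracket between the rails and lying flat on the plate, judged from the final wrist image. The dowel is in its hole by that estimate, the arm is clear, and no result came back from the judge.

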